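# Dial the code on the repair bench's lockbox

## Robot

A 6-joint arm with a two-finger parallel gripper is mounted at the origin on the work surface. World frame = base frame: x ahead of the robot, y to its left, z up, the work surface at z = 0. Lengths are in m, angles in rad, forces in N, time in s.
With the tool pointing down it reaches from about 0.35 to 0.875 m from the base axis. Payload 4.2 kg.
Tool frame: the origin (TCP) lies on the centre line of the jaws, within the pads' length; the fingertips stand 19 mm ahead of it and the grasp point (between the pads) is the TCP; z points along the fingers, x is the direction in which the jaws open and shut, and the axes are right-handed (so a half turn about z gives the same grasp; the last joint's range is limited). The gripper opens to 85 mm and grips with 20 to 120 N. Pads are 22 mm wide; open, the fingers measure 114 mm over their backs; the gripper's body (76 mm by 85 mm) begins 54 mm behind the grasp point. The pads swing forward as they close: fully open they stand 13 mm farther back than shut.
Start: joints at [1.477, 0.385, 0.008, 0, -1.194, -0.259], TCP at [0.216, 0.586, 0.25] pointing down, gripper open.
Joint ranges: [-3.14, 3.14], [-1.21, 2.06], [-1.07, 1.41], [-3.16, 2.05], [-2.99, -0.16], [-3.1, 3.1]. Speed limits (rad/s): [2.79, 2.79, 3.14, 3.14, 3.14, 3.14].

## Interface

Orientations are given as a unit quaternion [w, x, y, z].
In Python, from workcell import get_obs, capture, camera_info, job_done gives the robot as it stands.
- The arm moves only by the shell command python3 -m handwheel 'ROWS' [FORCE]. ROWS is JSON, one flat list of numbers, 7 for each row, row after row: the finger opening in mm, from 0 to 85.4, then the shift along the tool's x, y, z in units of 40 mm (1.0 is 40 mm), then the turn, a rotation vector about the tool's x, y, z in rad. A call has 1 to 12 rows; each row is the pose to reach, as a shift and turn from the pose commanded when the call began, along the tool's axes at that moment; what a row does not reach only later rows make up. A row lasts 1/12 s, in which the tool goes at most 41.7 mm and 7.16 degrees, less where a joint would pass 70% of its speed; a pose out of reach is approached as far as the arm can. A call with a gripper value outside its range is refused whole. The fingers move at their own pace and stop on an object; FORCE is the grip in N (left out, the last holds). Time passes only in rows, so rows that repeat a pose let the fingers close. It gives the time, the measured TCP pose, the force and the opening at its end, in the units of the state.
- get_obs(): the state, without advancing time (a new reading comes with each control period).
- capture(name): name is "scene" or "top"; returns (picture, depth): 400x640x3 uint8, red, green, blue; 400x640 float32, m along the optical axis (not along the pixel's ray), 0 where there is no reading.
- camera_info(name): a dict with "vertical_fov" (degrees; the focal length in pixels is half the picture's height over the tangent of half this angle, whatever the lens; pixels are square), "cx", "cy" (the principal point, pixels), "distortion" ([k1, k2, p1, p2, k3] as OpenCV has them; the pictures are not rectified), "extrinsics" (4x4, takes a point from camera to world coordinates). Camera axes: x right, y up, looking along -z (the intrinsics and any distortion apply to the point x, -y, -z); pixel columns grow to the right and rows downward; lengths in m; the calibration is good to about 2 mm. A picture is of the moment at which its call begins. camera_info takes no time and is no camera call.
- job_done(): hands the job in, once; it reports no verdict.
The state is a dict: "time_s": time; "joint_positions": joint angles; "dq": joint speeds; "joint_efforts": joint torques, N m; "ee_pos": TCP position; "orientation": TCP orientation; "force": force on the tool from outside, world axes, zero at the start; "wrist_torque": the same for the moment, N m; "width": opening from 0.0 (shut) to 1.0 (fully open).
Only numpy, scipy, OpenCV 4.12 (cv2) and the standard library are available. Lean on these libraries where they do the work, as an engineer would, in place of code of your own. Each camera call takes 0.05 s, during which the arm holds its last target.

## Task

Dial the code on the phone lockbox: roll the left thumbwheel (as seen from the robot) until its tab points at mark 3 and the right thumbwheel until its tab points at mark 2. The middle thumbwheel is already right, so leave it as it stands. The marks are the groups of one to four pips beside each wheel, 1 nearest the robot.

Things in the scene. Friction and masses are not known exactly. Their poses are not given: they have to be found in the camera images.
- lockbox: Grey steel box, bolted down, 186 (x) by 286 (y) by 90 mm high. Origin: centre of its underside; x away from the robot, y to the robot's left, yawed up to 0.35 rad. In its top, in a row at x = 0: three equal thumbwheels, left at y = +70 mm, middle 0, right -70. Beside each, on its left, a fixed aluminium cheek, 24 mm wide, as high as the rim, with groups of 1 to 4 black pips along its arc.
- left_wheel (a joint): Left wheel, dark steel, 16 mm wide, rim radius 30 mm, on a level axle along the box's y, 82 mm above the bench. A steel tab 8 mm thick, 16 mm wide, tip 56 mm from the axle: push it along the box's x, a closed fingertip just over the rim (117 mm up). Rad: 0 = tab upright, + = leaning away from the robot. Marks 1-4: -0.628, -0.209, 0.209, 0.628. Starts at -0.70 to -0.15.
- right_wheel (a joint): Angle of the right wheel: same sizes, sense and marks (mark 1 nearest the robot, marks at -36, -12, +12, +36 degrees from upright). Starts at 0.15 to 0.70 rad. Each wheel stops at +-0.75 rad, needs about 2 N at the tab, has no clicks or spring and stays where it is left.
- middle_tab (a point): Middle of the tip of the middle wheel's tab, 56 mm from its axle. That wheel is like the others, turns as easily and stands anywhere from -0.65 to 0.65 rad. It is to be left alone. Around the box a phone, a tape roll and a screwdriver lie loose on the bench.

How it is judged:
At the end, for the whole second after the job is handed in: The left wheel's tab rests within 0.19 rad (about 11 degrees) of mark 3 and the right wheel's within 0.19 rad of mark 2, and the middle wheel's tab tip is within 12 mm of where it started (value of joint left_wheel between 0.019 and 0.399 rad and value of joint right_wheel between -0.399 and -0.019 rad and velocity of joint left_wheel between -0.05 and 0.05 rad/s and velocity of joint right_wheel between -0.05 and 0.05 rad/s and distance of middle_tab from where it was at the start of the episode below 0.012 m); the robot touches nothing.
It fails at once if the middle wheel is turned: its tab tip moves more than 12 mm from its start (distance of middle_tab from where it was at the start of the episode above 0.012 m).
It also fails if it takes over 42 s, if anything falls off the work surface, if the arm or the gripper's body presses on something with over 40 N, if the wrist force passes 120 N, or if a joint passes its speed limit or range.

## Working session

There is one attempt and no reset: what is moved stays moved. The work goes in short steps, Python scripts to look and compute and a shell command to move; the robot and the scene stay as the last step left them, time stands still between calls to the robot, and variables do not carry over. Pictures are saved under pics/ and viewed, and the job is handed in when it is done.

```bash
ls; mkdir -p pics; cat > look.py <<'E'
import numpy as np,cv2,sys
from workcell import *
def grab(tag):
    for n in ("top","scene"):
        p,d=capture(n); np.savez(f"pics/{tag}_{n}.npz",p=p,d=d)
        cv2.imwrite(f"pics/{tag}_{n}.png",p[:,:,::-1])
def K(n):
    c=camera_info(n); f=200/np.tan(np.radians(c["vertical_fov"])/2)
    return np.array([[f,0,c["cx"]],[0,f,c["cy"]],[0,0,1.]]),np.array(c["distortion"],float),np.array(c["extrinsics"])
def ray(n,uv):
    k,D,E=K(n); q=cv2.undistortPoints(np.array(uv,float).reshape(-1,1,2),k,D).reshape(-1,2)
    r=np.c_[q[:,0],-q[:,1],-np.ones(len(q))]@E[:3,:3].T
    return E[:3,3],r
def plane(n,uv,z):
    o,r=ray(n,uv); return o+r*((z-o[2])/r[:,2])[:,None]
def depthpts(n,uv,d):
    o,r=ray(n,uv); return o+r*np.array([d[int(round(v)),int(round(u))] for u,v in uv])[:,None]
E
python3 - <<'E'
from look import *
grab("a")
for n in("top","scene"):print(n,camera_info(n))
print(get_obs())
E
```

```text
pics
top {'vertical_fov': 49.26201115096954, 'cx': 318.50895078462383, 'cy': 199.46152556019442, 'distortion': array([0.01824278, 0.        , 0.        , 0.        , 0.        ]), 'extrinsics': array([[-0.0796346 ,  0.96899817, -0.23388219,  0.43156924],
       [-0.99680821, -0.0787363 ,  0.01319081,  0.03610293],
       [-0.00563315,  0.23418613,  0.97217546,  0.7603623 ],
       [ 0.        ,  0.        ,  0.        ,  1.        ]])}
scene {'vertical_fov': 48.62778962418004, 'cx': 315.9385612515828, 'cy': 200.3211967809547, 'distortion': array([-0.11360085,  0.        ,  0.        ,  0.        ,  0.        ]), 'extrinsics': array([[-0.00164514, -0.74427521,  0.66787103,  1.00375859],
       [ 0.99998801,  0.00185566,  0.00453117,  0.03773701],
       [-0.00461178,  0.66787048,  0.74426323,  0.58905185],
       [ 0.        ,  0.        ,  0.        ,  1.        ]])}
{'time_s': 0.1, 'joint_positions': array([ 1.47658387e+00,  3.85465712e-01,  6.78667877e-03, -4.19112998e-04,
       -1.19402288e+00, -2.58613834e-01]), 'dq': array([ 0.00063174, -0.00039057,  0.00312506,  0.00254027, -0.0005334 ,
       -0.00090438]), 'joint_efforts': array([-7.90387139e-05, -3.93317628e+01,  1.88929528e+01,  4.19797763e+00,
       -2.59274660e-03,  7.19226449e-06]), 'ee_pos': array([0.21578064, 0.58605823, 0.24935119]), 'orientation': array([-7.64711238e-04, -5.71971573e-01,  8.20272866e-01, -6.00812342e-04]), 'force': array([-0.39406895, -0.28167237,  0.27361031]), 'wrist_torque': array([-0.05374206,  0.01387136, -0.03634133]), 'width': 0.9991731665655749}
```

View pics/a_top.png

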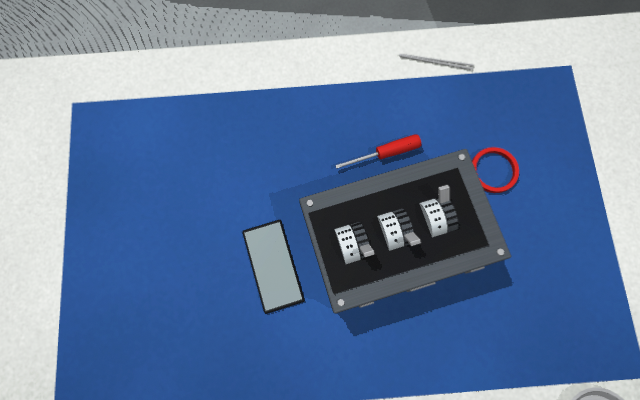

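View pics/a_scene.png

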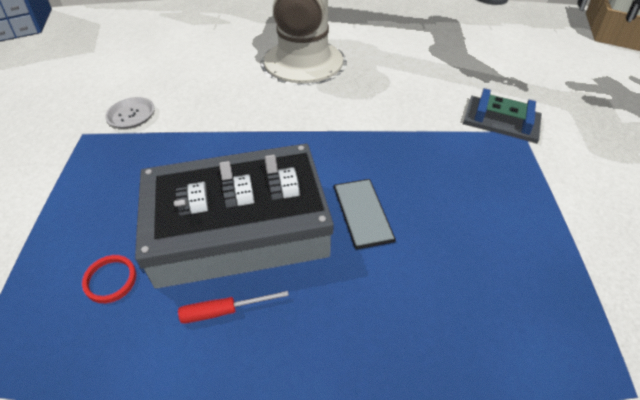

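The top view shows the box with corners near (301,199), (466,150), (510,257) and (336,312). The tabs are at about (367,251) left, (413,239) middle and (444,193) right. Next I'll measure the box pose and the tab points.

```bash
python3 - <<'E'
from look import *
z=np.load("pics/a_top.npz");p,d=z["p"],z["d"]
crop=p[140:320,290:520]; cv2.imwrite("pics/a_crop.png",cv2.resize(crop[:,:,::-1],None,fx=3.4,fy=3.2,interpolation=cv2.INTER_CUBIC))
# height map
vv,uu=np.mgrid[0:400,0:640]; o,r=ray("top",np.c_[uu.ravel(),vv.ravel()])
P=(o+r*d.ravel()[:,None]).reshape(400,640,3); 
m=((P[...,2]>.08)&(P[...,2]<.1)&(d>0)); m[:, :290]=0;m[:,520:]=0;m[:130]=0;m[330:]=0
m=cv2.morphologyEx(m.astype(np.uint8),cv2.MORPH_OPEN,np.ones((3,3)))
c=max(cv2.findContours(m,cv2.RETR_EXTERNAL,2)[0],key=cv2.contourArea)
Q=plane("top",c.reshape(-1,2),.09)[:,:2]
print("z med",np.median(P[m>0][:,2]))
rect=cv2.minAreaRect((Q*1000).astype(np.float32)); print(rect)
h=P[...,2]; t=(h>.12)&(d>0);t[:, :290]=0;t[:,520:]=0;t[:130]=0;t[330:]=0
n,l,s,ce=cv2.connectedComponentsWithStats(t.astype(np.uint8))
for i in range(1,n):
  if s[i,4]>5: print(s[i],ce[i],P[l==i].mean(0),P[l==i][:,2].max())
# rim screws
S=plane("top",[(309.5,203),(462,157),(501,252),(341,302)],.092);print(S,S.mean(0))
a=S[0]-S[1];b=S[3]-S[2];print(np.arctan2(-a[0],a[1]),np.arctan2(-b[0],b[1]))
T=[(367,251),(413,239),(444,193)]
print(depthpts("top",T,d))
E
```

```text
z med 0.09047637339223558
((538.3689575195312, -100.09364318847656), (184.63705444335938, 285.0498046875), 12.606391906738281)
[438 185  11  10  86] [443.29069767 189.36046512] [ 0.58485463 -0.16062578  0.1247622 ] 0.1293762446239407
[407 235  14  11  95] [413.63157895 240.34736842] [ 0.51161355 -0.10572672  0.12719421] 0.13170896141796362
[361 246  14  11  99] [367.34343434 251.41414141] [ 0.50079901 -0.03671741  0.12857911] 0.1346759625178635
[[ 0.5878015   0.04161638  0.092     ]
 [ 0.64365772 -0.20842514  0.092     ]
 [ 0.48781237 -0.2434252   0.092     ]
 [ 0.43302853  0.00615178  0.092     ]] [ 0.53807503 -0.10102055  0.092     ]
0.21977939281211561 0.21607979273563802
[[ 0.50106285 -0.03593279  0.13175489]
 [ 0.51355662 -0.10494648  0.1277791 ]
 [ 0.57981261 -0.16170952  0.12201353]]
```

View pics/a_crop.png

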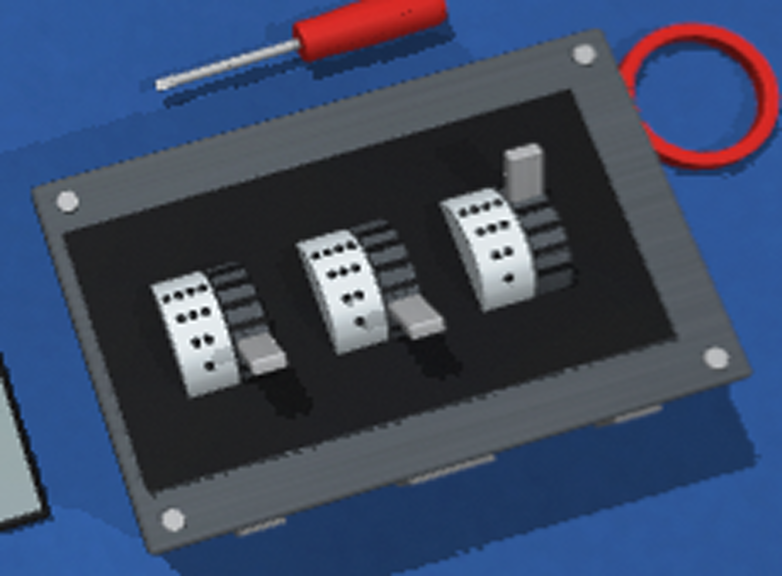

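```bash
cat > to.py <<'E'
from look import *
from scipy.spatial.transform import Rotation as R
C=np.array([.5383,-.1003]);yaw=.219
bx=np.array([np.cos(yaw),np.sin(yaw)]);by=np.array([-bx[1],bx[0]])
def world(x,y,z): return np.r_[C+x*bx+y*by,z]
def go(x,y,z):
    o=get_obs();q=o["orientation"];r=R.from_quat(np.r_[q[1:],q[0]])
    Rt=R.from_matrix(np.c_[np.r_[-bx,0],np.r_[by,0],[0,0,-1]])
    p=world(x,y,z)
    print("t",o["time_s"],"target",p,"shift",np.round(r.inv().apply(p-o["ee_pos"])/.04,3),"turn",np.round((r.inv()*Rt).as_rotvec(),3))
def where():
    o=get_obs();e=o["ee_pos"];d=e[:2]-C;print("box xyz",d@bx,d@by,e[2],"F",o["force"],"w",o["width"],"t",o["time_s"],"j",np.round(o["joint_positions"],2))
E
python3 - <<'E'
from to import *
go(-.062,.07,.25)
z=np.load("pics/a_top.npz")
# box-frame coordinates of tab tops
for P in ([.5008,-.0367],[.5116,-.1057],[.5849,-.1606]):
    d=np.array(P)-C; print(d@bx,d@by)
E
```

```text
t 0.1 target [ 0.4625731  -0.04544166  0.25      ] shift [ 1.2681e+01 -1.1247e+01  1.0000e-02] turn [-0.001 -0.002  0.999]
-0.022786989640514694 0.07022793677108187
-0.027235445128931075 0.000529649534108982
0.032386574813371205 -0.0689837645526678
```

```bash
python3 -m handwheel '[0,12.68,-11.25,0,0,0,1.0, 0,12.68,-11.25,0,0,0,1.0, 0,12.68,-11.25,0,0,0,1.0, 0,12.68,-11.25,0,0,0,1.0, 0,12.68,-11.25,0,0,0,1.0, 0,12.68,-11.25,0,0,0,1.0, 0,12.68,-11.25,0,0,0,1.0, 0,12.68,-11.25,0,0,0,1.0, 0,12.68,-11.25,0,0,0,1.0, 0,12.68,-11.25,0,0,0,1.0, 0,12.68,-11.25,0,0,0,1.0, 0,12.68,-11.25,0,0,0,1.0]' 30; python3 -c "
from to import *
where();go(-.062,.07,.25)"
```

```text
time_s: 1.1
ee_pos: [0.398, 0.1188, 0.2504]
orientation: [0.0, -0.109, 0.994, 0.0]
force: [1.2, 0.8, -0.1]
width: 0.001
box xyz -0.08938492943748477 0.24435119068254657 0.2503647618066903 F [ 1.2455666   0.75828783 -0.12088957] w 0.0014900750774144121 t 1.1 j [ 0.68  0.02 -0.47 -0.   -1.09 -0.47]
t 1.1 target [ 0.4625731  -0.04544166  0.25      ] shift [-0.686 -4.359  0.008] turn [ 0.  0. -0.]
```

```bash
python3 -m handwheel '[0,-0.7,-4.35,0,0,0,0, 0,-0.7,-4.35,0,0,0,0, 0,-0.7,-4.35,0,0,0,0, 0,-0.7,-4.35,0,0,0,0, 0,-0.7,-4.35,0,0,0,0, 0,-0.7,-4.35,0,0,0,0, 0,-0.7,-4.35,0,0,0,0, 0,-0.7,-4.35,0,0,0,0]'; python3 -c "
from to import *
where();go(-.062,.07,.137)"
```

```text
time_s: 1.77
ee_pos: [0.4626, -0.0423, 0.2501]
orientation: [-0.0, -0.109, 0.994, 0.0]
force: [-0.5, 0.1, 0.2]
width: -0.004
box xyz -0.061284677514376794 0.0730635841585548 0.25007689210176204 F [-0.51855934  0.14478559  0.18253733] w -0.0035879945342496573 t 1.7667 j [ 0.26  0.11 -0.37 -0.   -1.1  -0.04]
t 1.7667 target [ 0.4625731  -0.04544166  0.137     ] shift [ 0.016 -0.077  2.827] turn [ 0.    -0.001 -0.   ]
```

```bash
python3 -m handwheel '[0,0,-0.08,0.8,0,0,0, 0,0,-0.08,1.6,0,0,0, 0,0,-0.08,2.4,0,0,0, 0,0,-0.08,2.82,0,0,0, 0,0,-0.08,2.82,0,0,0, 0,0,-0.08,2.82,0,0,0, 0,0,-0.08,2.82,0,0,0]'; python3 -c "
from to import *
where();go(-.020,.07,.137);go(-.011,.07,.137);grab('b')"
```

```text
time_s: 2.35
ee_pos: [0.4648, -0.0451, 0.139]
orientation: [0.001, -0.11, 0.994, -0.0]
force: [0.3, -0.1, 0.2]
width: 0.0
box xyz -0.059715852074640474 0.06988855995622448 0.13897738133481086 F [ 0.33240791 -0.11059119  0.24684561] w 0.0003895146290159917 t 2.35 j [ 0.25  0.24 -0.53  0.   -0.8  -0.03]
t 2.35 target [ 0.50356994 -0.03631701  0.137     ] shift [-0.993  0.001  0.052] turn [-0.     0.003  0.001]
t 2.35 target [ 0.51235498 -0.03436173  0.137     ] shift [-1.218e+00  1.000e-03  5.300e-02] turn [-0.     0.003  0.001]
```

View pics/b_scene.png

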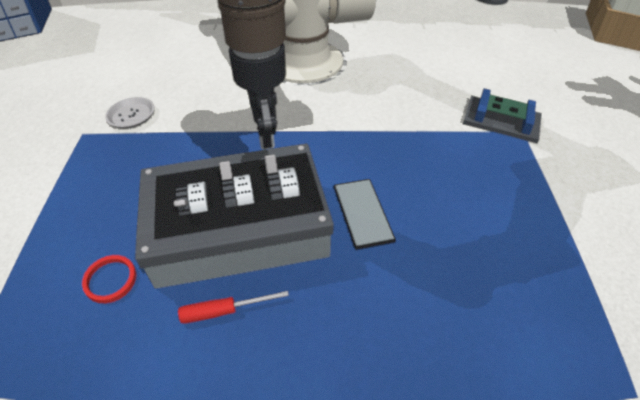

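View pics/b_top.png

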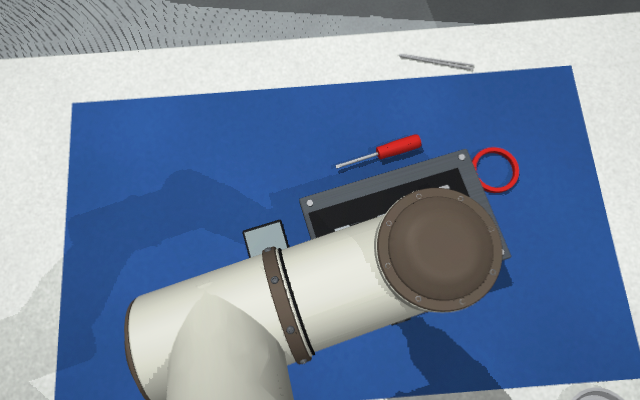

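The scene view shows the shut fingertip at about (268,145), just behind the left tab at (270,165) and clear of the other wheels. Next I push along the box's +x, which is the tool's -x.

```bash
python3 -m handwheel '[0,-0.3,0,0,0,0,0, 0,-0.4,0,0,0,0,0, 0,-0.5,0,0,0,0,0, 0,-0.6,0,0,0,0,0, 0,-0.7,0,0,0,0,0, 0,-0.8,0,0,0,0,0, 0,-0.9,0,0,0,0,0, 0,-1.0,0,0,0,0,0, 0,-1.1,0,0,0,0,0, 0,-1.15,0,0,0,0,0, 0,-1.15,0,0,0,0,0, 0,-1.15,0,0,0,0,0]'; python3 -c "
from to import *
where();go(-.011,.07,.137);grab('c')
p=cv2.imread('pics/c_scene.png');cv2.imwrite('pics/c_crop.png',cv2.resize(p[100:240,130:340],None,fx=3.6,fy=3.6,interpolation=2))"
```

```text
time_s: 3.45
ee_pos: [0.5091, -0.036, 0.1372]
orientation: [0.0, -0.109, 0.994, 0.0]
force: [0.2, -0.1, 0.0]
width: 0.002
box xyz -0.014502017511112785 0.06911288138381713 0.1371744840299967 F [ 0.18546953 -0.06302683  0.00412188] w 0.002317574727583958 t 3.45 j [ 0.25  0.31 -0.43 -0.   -0.84 -0.03]
t 3.45 target [ 0.51235498 -0.03436173  0.137     ] shift [-0.088  0.022  0.004] turn [ 0.     0.001 -0.001]
```

View pics/c_crop.png

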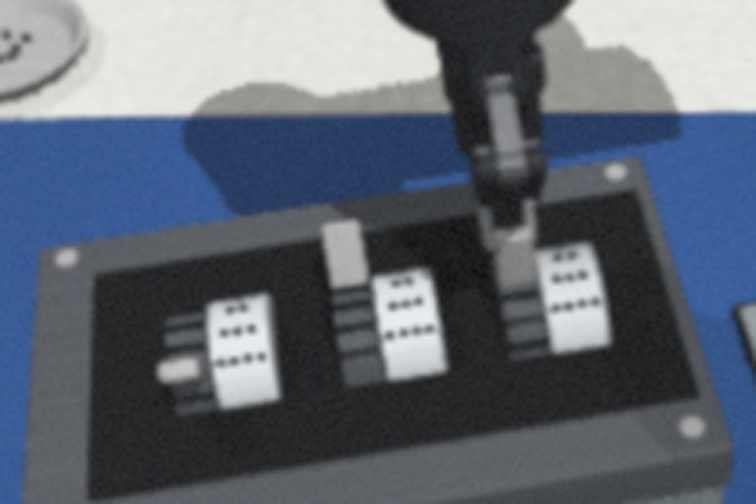

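The tab is near upright, with its tip at about (515,240) in the crop and the fingertip right behind it. I'll measure its angle from depth in the scene view.

```bash
cat > tab.py <<'E'
from to import *
def cloud(n,tag):
    d=np.load(f"pics/{tag}_{n}.npz")["d"]; vv,uu=np.mgrid[0:400,0:640]
    o,r=ray(n,np.c_[uu.ravel(),vv.ravel()]); P=(o+r*d.ravel()[:,None])[d.ravel()>0]
    return np.c_[(P[:,:2]-C)@bx,(P[:,:2]-C)@by,P[:,2]]
def tabs(tag,cams=("top","scene")):
  for n in cams:
    B=cloud(n,tag)
    for nm,y in(("L",.07),("M",0),("R",-.07)):
        s=B[(abs(B[:,1]-y)<.007)&(abs(B[:,0])<.055)&(B[:,2]>.115)&(B[:,2]<.142)]
        rad=np.hypot(s[:,0],s[:,2]-.082); s=s[(rad>.040)&(rad<.06)]
        if len(s): a=np.arctan2(s[:,0],s[:,2]-.082); print(n,nm,len(s),"med ang",np.round(np.percentile(a,[10,50,90]),3),"rmax",np.round(np.hypot(s[:,0],s[:,2]-.082).max(),3))
E
python3 -c "
from tab import *
tabs('a');print();tabs('c',['scene'])"
```

```text
top L 89 med ang [-0.52  -0.43  -0.398] rmax 0.058
top M 91 med ang [-0.614 -0.515 -0.489] rmax 0.058
top R 101 med ang [0.596 0.621 0.702] rmax 0.058
scene L 95 med ang [-0.414 -0.376 -0.336] rmax 0.055
scene M 94 med ang [-0.516 -0.475 -0.434] rmax 0.055
scene R 61 med ang [0.681 0.739 0.801] rmax 0.06

scene L 133 med ang [-0.018  0.129  0.179] rmax 0.06
scene M 96 med ang [-0.519 -0.475 -0.444] rmax 0.055
scene R 59 med ang [0.679 0.739 0.802] rmax 0.06
```

```bash
python3 -m handwheel '[0,-0.04,0,0,0,0,0, 0,-0.08,0,0,0,0,0, 0,-0.1,0,0,0,0,0, 0,-0.1,0,0,0,0,0, 0,-0.1,0,0,0,0,0]'; python3 -c "
from tab import *
where()
go(-.06,.07,.137);grab('d');tabs('d',['scene'])"
```

```text
time_s: 3.97
ee_pos: [0.5124, -0.0352, 0.1373]
orientation: [-0.0, -0.109, 0.994, 0.0]
force: [-1.5, 0.7, 1.1]
width: 0.0
box xyz -0.011151102446870804 0.06912642889972433 0.13731948552641932 F [-1.51493716  0.73671234  1.06261597] w 0.0001399601758355635 t 3.9667 j [ 0.25  0.31 -0.42 -0.   -0.84 -0.03]
t 3.9667 target [ 0.46452534 -0.04500715  0.137     ] shift [1.221 0.021 0.009] turn [ 0.    -0.    -0.001]
scene L 134 med ang [0.04  0.202 0.245] rmax 0.06
scene M 99 med ang [-0.517 -0.47  -0.433] rmax 0.055
scene R 60 med ang [0.684 0.741 0.801] rmax 0.06
```

```bash
python3 -m handwheel '[0,0.5,0,0,0,0,0, 0,1.2,0,0,0,0,0, 0,1.2,0,-0.5,0,0,0, 0,1.2,0,-1.4,0,0,0, 0,1.2,0,-2.0,0,0,0, 0,1.2,0,-2.4,0,0,0, 0,1.2,0,-2.4,0,0,0, 0,1.2,0,-2.4,0,0,0, 0,1.2,0,-2.4,0,0,0]'; python3 -c "
from tab import *
where();go(.07,-.07,.235)
grab('e');tabs('e',['scene'])"
```

```text
time_s: 4.82
ee_pos: [0.4654, -0.0456, 0.2328]
orientation: [-0.0, -0.109, 0.994, 0.0]
force: [-0.2, 0.4, 0.2]
width: 0.001
box xyz -0.05932228608583935 0.06921903514700031 0.23284819695477654 F [-0.21502308  0.36930914  0.18380014] w 0.000862656095584336 t 4.8167 j [ 0.25  0.13 -0.39 -0.   -1.05 -0.03]
t 4.8167 target [ 0.62183582 -0.15342031  0.235     ] shift [-3.237 -3.476 -0.057] turn [ 0.    -0.001 -0.001]
scene L 98 med ang [0.132 0.214 0.246] rmax 0.059
scene M 92 med ang [-0.518 -0.478 -0.444] rmax 0.055
scene R 58 med ang [0.68  0.735 0.801] rmax 0.059
```

```bash
python3 -m handwheel '[0,-3.24,-3.47,0,0,0,0, 0,-3.24,-3.47,0,0,0,0, 0,-3.24,-3.47,0,0,0,0, 0,-3.24,-3.47,0,0,0,0, 0,-3.24,-3.47,0,0,0,0, 0,-3.24,-3.47,0,0,0,0, 0,-3.24,-3.47,0,0,0,0, 0,-3.24,-3.47,0,0,0,0, 0,-3.24,-3.47,0,0,0,0]'; python3 -c "
from tab import *
where();go(.07,-.07,.137)"
```

```text
time_s: 5.67
ee_pos: [0.6214, -0.1525, 0.2332]
orientation: [-0.001, -0.109, 0.994, 0.0]
force: [-0.0, -1.3, -0.1]
width: 0.001
box xyz 0.06975165696073164 -0.06904272659826616 0.23318167277420626 F [-0.02896095 -1.29176388 -0.11871467] w 0.001382826040198902 t 5.6667 j [ 0.01  0.42  0.02 -0.   -1.17  0.21]
t 5.6667 target [ 0.62183582 -0.15342031  0.137     ] shift [-0.009 -0.025  2.405] turn [ 0.    -0.001 -0.   ]
```

```bash
python3 -m handwheel '[0,0,0,0.8,0,0,0, 0,0,0,1.6,0,0,0, 0,0,0,2.2,0,0,0, 0,0,0,2.4,0,0,0, 0,0,0,2.4,0,0,0, 0,0,0,2.4,0,0,0, 0,0,0,2.4,0,0,0]'; python3 -c "
from tab import *
where();go(.0145,-.07,.137);grab('f')
p=cv2.imread('pics/f_scene.png');cv2.imwrite('pics/f_crop.png',cv2.resize(p[100:240,130:340],None,fx=3.6,fy=3.6,interpolation=2))"
```

```text
time_s: 6.25
ee_pos: [0.6235, -0.153, 0.14]
orientation: [0.002, -0.109, 0.994, -0.001]
force: [-0.1, 1.0, 0.8]
width: -0.007
box xyz 0.07172771531869941 -0.06997458320487178 0.14001295056236737 F [-0.08499378  1.03046951  0.77739853] w -0.0069029455834154685 t 6.25 j [ 0.01  0.5  -0.1   0.   -0.97  0.21]
t 6.25 target [ 0.56766142 -0.16547789  0.137     ] shift [ 1.431e+00 -1.000e-03  7.000e-02] turn [-0.002  0.004 -0.   ]
```

View pics/f_crop.png

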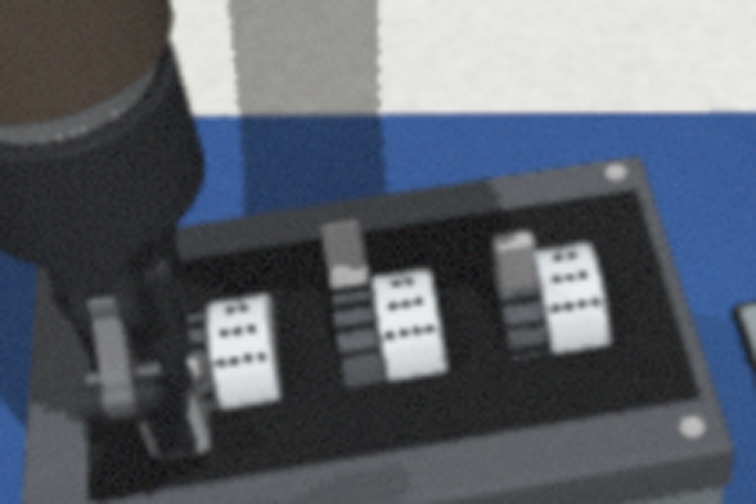

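The fingertip, at about (175,440) in the crop, is on the far side of the right tab and clear of it. I push toward the robot.

```bash
python3 -m handwheel '[0,0.3,0,0,0,0,0, 0,0.45,0,0,0,0,0, 0,0.6,0,0,0,0,0, 0,0.7,0,0,0,0,0, 0,0.8,0,0,0,0,0, 0,0.9,0,0,0,0,0, 0,1.0,0,0,0,0,0, 0,1.1,0,0,0,0,0, 0,1.2,0,0,0,0,0, 0,1.3,0,0,0,0,0, 0,1.38,0,0,0,0,0, 0,1.38,0,0,0,0,0]'; python3 -c "
from tab import *
where();go(.0112,-.07,.137)"
```

```text
time_s: 7.35
ee_pos: [0.5796, -0.1636, 0.1485]
orientation: [0.015, -0.111, 0.994, -0.003]
force: [7.5, 11.1, 26.4]
width: 0.002
box xyz 0.02655506900826036 -0.07071873588365352 0.148463290949954 F [ 7.50195837 11.10284385 26.35654041] w 0.002049440493646137 t 7.35 j [-0.01  0.42 -0.21  0.   -0.91  0.23]
t 7.35 target [ 0.56444024 -0.16619482  0.137     ] shift [0.392 0.022 0.275] turn [-0.009  0.03   0.004]
```

The tool has been lifted to z = 0.148 with 26 N upward, so something is in the way. I'll look before doing anything else.

```bash
python3 -c "
from tab import *
where();grab('g');where();tabs('g',['scene'])
p=cv2.imread('pics/g_scene.png');cv2.imwrite('pics/g_crop.png',cv2.resize(p[100:240,130:340],None,fx=3.6,fy=3.6,interpolation=2))"
```

```text
box xyz 0.02655506900826036 -0.07071873588365352 0.148463290949954 F [ 7.50195837 11.10284385 26.35654041] w 0.002049440493646137 t 7.35 j [-0.01  0.42 -0.21  0.   -0.91  0.23]
box xyz 0.026564876772938395 -0.07073803923170874 0.14844187751969035 F [ 6.69572945 11.54714888 27.6246494 ] w -0.0028118161100337178 t 7.45 j [-0.01  0.42 -0.21  0.   -0.91  0.23]
scene L 103 med ang [0.13  0.213 0.256] rmax 0.058
scene M 96 med ang [-0.506 -0.477 -0.431] rmax 0.055
scene R 6 med ang [0.61  0.615 0.62 ] rmax 0.06
```

View pics/g_crop.png

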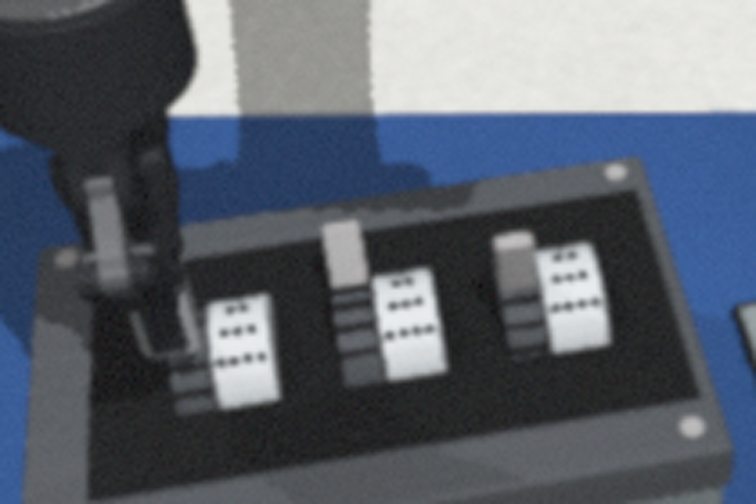

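The tool lagged about 3 mm high on the way down, and the fingertip slid up onto the steeply leaning right tab. I'll lift, back off, and let it settle lower before retrying.

```bash
python3 -m handwheel '[0,0,0,-0.7,0,0,0, 0,0,0,-0.9,0,0,0, 0,-0.7,0,-0.9,0,0,0, 0,-1.45,0,-0.9,0,0,0, 0,-1.45,0,-0.9,0,0,0, 0,-1.45,0,-0.3,0,0,0, 0,-1.45,0,0,0,0,0, 0,-1.45,0,0.05,0,0,0, 0,-1.45,0,0.05,0,0,0, 0,-1.45,0,0.05,0,0,0, 0,-1.45,0,0.05,0,0,0, 0,-1.45,0,0.05,0,0,0]'; python3 -c "
from tab import *
where();go(.07,-.07,.136);grab('h');tabs('h',['scene','top'])
p=cv2.imread('pics/h_scene.png');cv2.imwrite('pics/h_crop.png',cv2.resize(p[100:240,130:340],None,fx=3.6,fy=3.6,interpolation=2))"
```

```text
time_s: 8.45
ee_pos: [0.6254, -0.1527, 0.1367]
orientation: [0.001, -0.109, 0.994, -0.0]
force: [0.5, -0.2, -0.4]
width: 0.002
box xyz 0.07368512797896426 -0.07007109565933149 0.13673753009435444 F [ 0.53128593 -0.2355788  -0.36367531] w 0.0016468781735665434 t 8.45 j [ 0.01  0.51 -0.09  0.   -0.97  0.21]
t 8.45 target [ 0.62183582 -0.15342031  0.136     ] shift [0.092 0.002 0.018] turn [-0.001  0.002 -0.001]
scene L 102 med ang [0.136 0.217 0.248] rmax 0.058
scene M 94 med ang [-0.517 -0.478 -0.44 ] rmax 0.055
scene R 6 med ang [0.286 0.319 0.333] rmax 0.046
top R 66 med ang [0.083 0.124 0.21 ] rmax 0.059
```

View pics/h_crop.png

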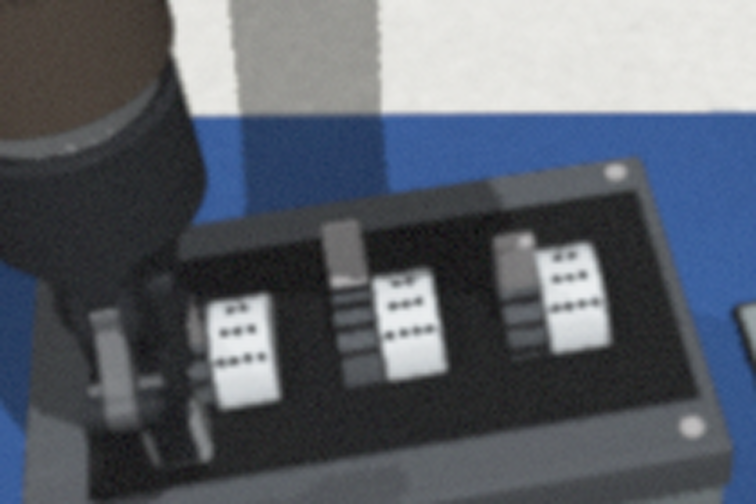

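The right tab now stands at about +0.15 rad, so the finger face will meet it squarely. I push again, more slowly.

```bash
python3 -m handwheel '[0,0.3,0,0,0,0,0, 0,0.5,0,0,0,0,0, 0,0.65,0,0,0,0,0, 0,0.75,0,0,0,0,0, 0,0.85,0,0,0,0,0, 0,0.95,0,0,0,0,0, 0,1.05,0,0,0,0,0, 0,1.15,0,0,0,0,0, 0,1.25,0,0,0,0,0, 0,1.35,0,0,0,0,0, 0,1.45,0,0,0,0,0, 0,1.45,0,0,0,0,0]'; python3 -c "
from tab import *
where();go(.0112,-.07,.137);grab('i');tabs('i',['scene'])"
```

```text
time_s: 9.55
ee_pos: [0.5681, -0.1653, 0.136]
orientation: [0.0, -0.109, 0.994, -0.0]
force: [0.6, 0.3, 1.3]
width: 0.0
box xyz 0.014989307299124307 -0.06990277507840872 0.1359942336308801 F [0.64365884 0.26348385 1.29130925] w 0.00011297282635481254 t 9.55 j [-0.01  0.43 -0.23  0.   -0.91  0.23]
t 9.55 target [ 0.56444024 -0.16619482  0.137     ] shift [ 0.095 -0.003 -0.025] turn [-0.     0.001 -0.001]
scene L 102 med ang [0.133 0.216 0.25 ] rmax 0.058
scene M 96 med ang [-0.516 -0.475 -0.431] rmax 0.055
scene R 51 med ang [0.503 0.55  0.576] rmax 0.06
```

Normal this time: z has held and the force is small. I'll do the last 4 mm, then back off and lift.

```bash
python3 -m handwheel '[0,0.05,0,0,0,0,0, 0,0.1,0,0,0,0,0, 0,0.1,0,0,0,0,0, 0,0.1,0,0,0,0,0, 0,0.1,0,0,0,0,0]'; python3 -m handwheel '[0,-0.5,0,0,0,0,0, 0,-1.2,0,0,0,0,0, 0,-1.2,0,-0.5,0,0,0, 0,-1.2,0,-1.4,0,0,0, 0,-1.2,0,-2.2,0,0,0, 0,-1.2,0,-3,0,0,0, 0,-1.2,0,-3,0,0,0, 0,-1.2,0,-3,0,0,0, 0,-1.2,0,-3,0,0,0]';  python3 -c "
from tab import *
where();go(-.3,-.07,.25)"
```

```text
time_s: 10.07
ee_pos: [0.5642, -0.166, 0.1353]
orientation: [-0.0, -0.109, 0.994, 0.0]
force: [1.3, 0.1, 0.9]
width: -0.001
time_s: 10.82
ee_pos: [0.6103, -0.1554, 0.2544]
orientation: [-0.001, -0.109, 0.994, 0.001]
force: [0.3, 0.2, -0.7]
width: 0.0
box xyz 0.0582863434678196 -0.0693776867381991 0.25444594124755787 F [ 0.29513347  0.21741475 -0.71947675] w 0.0003123102185158519 t 10.8167 j [ 0.01  0.39  0.03 -0.   -1.21  0.21]
t 10.8167 target [ 0.2606732  -0.23380415  0.25      ] shift [ 8.957 -0.029  0.132] turn [ 0.001 -0.002 -0.001]
```

Moving to the robot's left so that both cameras see the box clearly.

```bash
python3 -m handwheel '[0,2,11,0,0,0,0, 0,2,11,0,0,0,0, 0,2,11,0,0,0,0, 0,2,11,0,0,0,0, 0,2,11,0,0,0,0, 0,2,11,0,0,0,0, 0,2,11,0,0,0,0, 0,2,11,0,0,0,0, 0,2,11,0,0,0,0, 0,2,11,0,0,0,0, 0,2,11,0,0,0,0, 0,2,11,0,0,0,0]'; python3 -c "
from tab import *
where();grab('j');tabs('j')
p=cv2.imread('pics/j_scene.png');q=cv2.imread('pics/j_top.png');cv2.imwrite('pics/j_crop.png',np.hstack([cv2.resize(p[130:250,130:340],(400,260),interpolation=2),cv2.resize(q[140:320,290:520],(400,260),interpolation=2)]))"
```

```text
time_s: 11.82
ee_pos: [0.4356, 0.2601, 0.2536]
orientation: [-0.002, -0.112, 0.994, -0.001]
force: [-0.3, -0.0, -0.6]
width: 0.001
box xyz -0.021909374579506757 0.3740680213070928 0.2535964390163961 F [-0.31325186 -0.03059596 -0.60114783] w 0.0010279648943182687 t 11.8167 j [ 0.86  0.18 -0.27 -0.   -1.12 -0.63]
top L 72 med ang [0.019 0.063 0.145] rmax 0.059
top M 96 med ang [-0.609 -0.517 -0.486] rmax 0.058
top R 61 med ang [-0.226 -0.162 -0.096] rmax 0.059
scene L 102 med ang [0.118 0.216 0.25 ] rmax 0.058
scene M 96 med ang [-0.515 -0.479 -0.436] rmax 0.055
scene R 112 med ang [-0.134 -0.062 -0.028] rmax 0.057
```

View pics/j_crop.png

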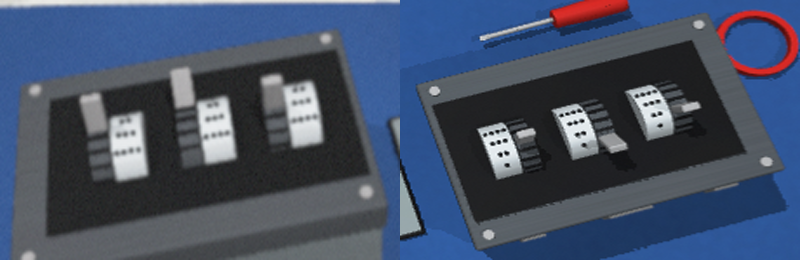

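```bash
python3 -c "
from tab import *
# union of both faces: fit tab near face (top cam) and far face (scene cam)
for n in('top','scene'):
  B=cloud(n,'j')
  for nm,y in(('L',.07),('M',0),('R',-.07)):
    s=B[(abs(B[:,1]-y)<.006)&(abs(B[:,0])<.055)&(B[:,2]>.110)&(B[:,2]<.142)]
    r=np.hypot(s[:,0],s[:,2]-.082)
    t=s[(r>.035)&(r<.061)]
    for lo in(.036,.04,.044,.048,.052,.056):
      rr=np.hypot(t[:,0],t[:,2]-.082);k=t[(rr>=lo)&(rr<lo+.004)]
      if len(k): print(n,nm,lo,len(k),'x mm',np.round(1e3*np.percentile(k[:,0],[5,50,95]),1),'z',np.round(1e3*np.median(k[:,2]),1),'ang',np.round(np.median(np.arctan2(k[:,0],k[:,2]-.082)),3))
q=cv2.imread('pics/j_top.png');p=cv2.imread('pics/j_scene.png')
cv2.imwrite('pics/j_z1.png',cv2.resize(q[185:265,325:465],(784,448),interpolation=2))
cv2.imwrite('pics/j_z2.png',cv2.resize(p[145:225,160:310],(795,424),interpolation=2))
"
```

```text
top L 0.036 6 x mm [-0.4 -0.2  0.2] z 120.6 ang -0.006
top L 0.04 2 x mm [0.1 0.2 0.3] z 123.7 ang 0.005
top L 0.044 6 x mm [0.2 0.6 0.9] z 128.1 ang 0.012
top L 0.048 6 x mm [1.  1.3 1.5] z 131.5 ang 0.026
top L 0.052 15 x mm [1.5 5.8 8.6] z 136.7 ang 0.105
top L 0.056 32 x mm [1.9 5.  8.6] z 139.0 ang 0.087
top M 0.036 9 x mm [-18.6 -17.7 -16.1] z 115.5 ang -0.479
top M 0.04 13 x mm [-21.  -19.4 -17.4] z 118.4 ang -0.486
top M 0.044 11 x mm [-23.3 -21.9 -20.8] z 122.5 ang -0.496
top M 0.048 12 x mm [-25.9 -24.4 -22.7] z 125.9 ang -0.504
top M 0.052 25 x mm [-32.7 -28.  -25.6] z 129.1 ang -0.533
top M 0.056 22 x mm [-33.3 -31.  -28.6] z 129.9 ang -0.569
top R 0.04 2 x mm [-2.8 -2.8 -2.7] z 122.3 ang -0.069
top R 0.044 2 x mm [-3.9 -3.8 -3.7] z 127.6 ang -0.083
top R 0.048 2 x mm [-4.8 -4.6 -4.5] z 132.2 ang -0.092
top R 0.052 20 x mm [-13.   -9.5  -5.6] z 136.3 ang -0.173
top R 0.056 25 x mm [-12.5  -9.9  -6.4] z 138.1 ang -0.176
scene L 0.036 10 x mm [ 9.   9.7 10.7] z 118.8 ang 0.261
scene L 0.04 16 x mm [ 9.3 10.4 11.5] z 122.2 ang 0.247
scene L 0.044 12 x mm [10.4 11.  11.9] z 127.1 ang 0.244
scene L 0.048 15 x mm [10.  11.  12.2] z 129.6 ang 0.222
scene L 0.052 28 x mm [ 4.8 10.6 11.9] z 135.5 ang 0.195
scene L 0.056 18 x mm [ 6.2  9.6 12.4] z 137.8 ang 0.169
scene M 0.036 20 x mm [-17.8 -15.8 -14.1] z 115.8 ang -0.437
scene M 0.04 20 x mm [-20.6 -18.4 -16.3] z 119.4 ang -0.452
scene M 0.044 22 x mm [-21.9 -20.5 -18.6] z 123.0 ang -0.464
scene M 0.048 19 x mm [-24.5 -23.4 -21.5] z 126.1 ang -0.49
scene M 0.052 22 x mm [-28.9 -25.6 -23.4] z 128.9 ang -0.5
scene R 0.036 19 x mm [-1.6 -0.6  2.8] z 120.2 ang -0.015
scene R 0.04 18 x mm [-2.7 -1.4 -0.7] z 124.0 ang -0.034
scene R 0.044 20 x mm [-3.6 -2.2 -0.3] z 127.7 ang -0.049
scene R 0.048 20 x mm [-4.2 -2.7 -1.7] z 132.0 ang -0.053
scene R 0.052 29 x mm [-10.2  -4.8  -1.9] z 136.2 ang -0.087
scene R 0.056 9 x mm [-8.9 -5.8 -3.2] z 137.9 ang -0.103
```

View pics/j_z1.png

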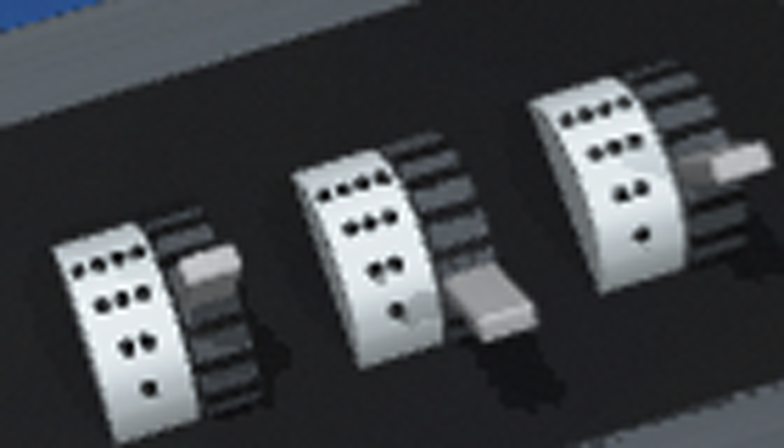

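View pics/j_z2.png

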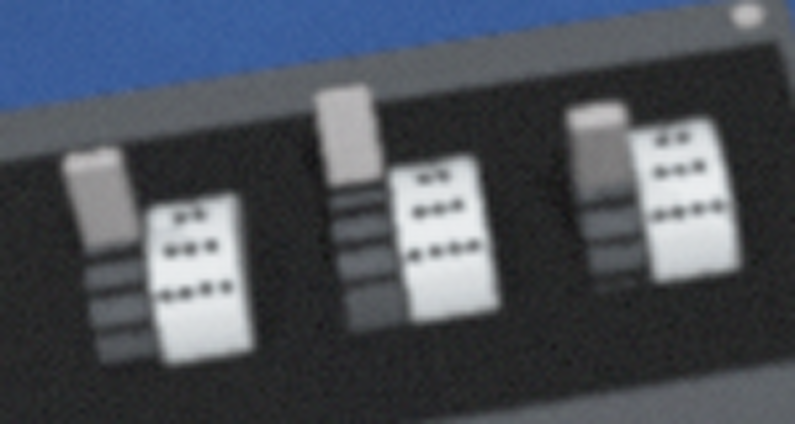

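```bash
python3 -m handwheel '[0,0,0,0,0,0,0, 0,0,0,0,0,0,0]'; python3 -c "
from workcell import *
print(job_done())"
```

```text
time_s: 12.08
ee_pos: [0.4381, 0.2555, 0.2547]
orientation: [-0.001, -0.108, 0.994, -0.001]
force: [0.3, -0.1, -0.1]
width: -0.004
the job is handed in; nothing more can be done
None
```

I dialled both wheels with the closed fingertip and handed the job in at about 12 s. By my last measurements both are within tolerance. I pushed the left tab away from the robot and the right tab toward it.

**Last checks, from both cameras with the arm clear:**

| Wheel | Measured (rad) | Target (rad) | Allowed (rad) |
|---|---|---|---|
| Left | about +0.13 | +0.209 (mark 3) | 0.019 to 0.399 |
| Right | about -0.14 to -0.16 | -0.209 (mark 2) | -0.399 to -0.019 |

- **Middle wheel:** it stands as at the start, about -0.50 rad, and the readings did not change.
- **Loose items:** the screwdriver and tape roll show no shift in the last picture; I did not check the phone.

**What went wrong or disagreed:**
- **Right wheel, first push:** the fingertip was still about 3 mm high and rode up onto the leaning tab. The reading reached about 30 N, mostly upward. I lifted, backed off and pushed again lower, and that push went cleanly.
- **Camera agreement:** the raw tab angles from the two cameras differ by up to 0.15 rad, because each sees a different face of the tab. After allowing for the tab's thickness they agree to about 0.04 to 0.08 rad.
- **Short of centre:** both tabs sit slightly short of their marks. I did not nudge them further because about 0.1 rad of margin remained.

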